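Sort stripped fixture parts back into their stock bins

ROBOT

A 6-joint arm with a two-finger parallel gripper is mounted at the origin on the work surface. World frame = base frame: x ahead of the robot, y to its left, z up, the work surface at z = 0. Lengths are in m, angles in rad, forces in N, time in s.
With the tool pointing down it reaches from about 0.425 to 0.95 m from the base axis. Payload 3.5 kg.
Tool frame: the origin (TCP) lies between the finger pads; the fingertips stand 19 mm ahead of it and the grasp point (between the pads) is the TCP; z points along the fingers, y is the line along which they close (so a half turn about z gives the same grasp; the last joint's range is limited). The gripper opens to 85 mm and grips with 20 to 120 N. Pads are 22 mm wide; open, the fingers measure 114 mm over their backs; the gripper's body (76 mm by 85 mm) begins 54 mm behind the grasp point. The pads swing forward as they close: fully open they stand 13 mm farther back than shut.
Start: joints at [-1.323, 0.286, 1.577, -0, 1.279, -0.15], TCP at [0.262, -0.622, 0.25] pointing down, gripper open.
Joint ranges: [-2.77, 2.77], [-0.9, 2.22], [0.21, 2.48], [-1.53, 4.67], [0.24, 2.81], [-2.84, 2.84]. Speed limits (rad/s): [2.79, 2.79, 3.14, 3.14, 3.14, 3.14].

INTERFACE

Orientations are given as a unit quaternion [x, y, z, w].
In Python, from plant import get_state, cams, ctrl gives the robot as it stands. The module is installed in compiled form; this text tells all that it offers.
- The arm moves only by the tool jog_arm, never from a script. Its argument "deltas" is text: rows parted by semicolons, each of 6 numbers parted by spaces: the shift along the world's x, y, z normalised to -1 to 1, where 1 is 0.02 m, then the turn, a rotation vector about the world's x, y, z normalised to -1 to 1, where 1 is 0.1 rad. In form: x y z ax ay az; .... A call has 1 to 20 rows; each row shifts and turns the commanded pose from where the row before left it; what a row does not reach is not made up. A row lasts 1/8 s, in which the tool goes at most 62.5 mm and 10.7 degrees, less where a joint would pass 70% of its speed; a pose out of reach is approached as far as the arm can. A call with a number of a shift or a turn outside -1 to 1 is refused whole. A call with a gripper value outside its range is refused whole. "gripper" is the opening, from 0 (shut) to 1 (fully open), set as the call begins (left out, the last holds). The fingers move at their own pace and stop on an object; "squeeze" is the grip in N (left out, the last holds). Time passes only in rows, so rows that do not move let the fingers close. It gives the time, the measured TCP pose, the force, the opening and the grip force at its end, in the units of the state.
- get_state(): the state, without advancing time (a new reading comes with each control period).
- cams.read_camera(name): name is "scene" or "top" or "wrist"; returns a dict with "color" (420x560x3 uint8, blue, green, red), "vfov" (degrees; the focal length in pixels is half the picture's height over the tangent of half this angle, whatever the lens; pixels are square), "cx", "cy" (the principal point, pixels), "rvec" (rotation vector, rad) and "tvec" (3), from world to camera coordinates, as OpenCV has them. Camera axes: x right, y down, z forward; pixel columns grow to the right and rows downward; lengths in m; the calibration is good to about 2 mm. A picture is of the moment at which its call begins. There is no depth.
- ctrl.sign_off(): hands the job in; it is judged then, once.
The state is a dict: "time": time; "qpos": joint angles; "dq": joint speeds; "joint_efforts": joint torques, N m; "eef_pos": TCP position; "tcp_rot": TCP orientation; "contact_force": force on the tool from outside, world axes, zero at the start; "wrist_torque": the same for the moment, N m; "opening": opening from 0.0 (shut) to 1.0 (fully open); "finger_force": force on a finger pad.
Only numpy, scipy, OpenCV 4.12 (cv2) and the standard library are available. Lean on these libraries where they do the work, as an engineer would, in place of code of your own. Each camera call takes 0.05 s, during which the arm holds its last target. There are 200 camera calls.

TASK

A clamping fixture has been stripped and its five parts stand mixed on the bench mat: put each one back into the stock bin that already holds a part of the same kind and size, large star knob with the large one and small with the small. Set each down gently, without dropping it, so that it stands flat on the floor of its bin beside the one in stock, as upright as it stands now.

Things in the scene. Friction and masses are not known exactly. Their poses are not given: they have to be found in the camera images.
- riser: square aluminium tube block, 38 x 38 mm and 60 mm high, open through the middle (walls 6 mm), standing on end, 0.14 kg. Origin: centre of its underside, z up through the tube, x and y square to its faces.
- pin: bright steel stepped locating pin, standing on its foot: round foot 36 mm across and 8 mm thick, step 22 mm across up to 16 mm, plain shank 16 mm across from 16 to 48 mm, pointed top at 60 mm, 0.11 kg. Origin: centre of its underside, z up along the shank.
- support: aluminium shaft support block, an upside-down T standing on its base: base 50 mm (along its y) x 20 mm (along its x) x 8 mm high, body on it 28 mm (y) x 20 mm (x) up to 44 mm high, with a shaft hole through it along x, 75 g. Origin: centre of its underside, z up.
- large_knob: the larger black plastic star knob: six-lobed head 46 mm across and 20 mm high, lying on its flat face with its steel threaded stud (10 mm thick, 24 mm long) pointing up, 44 mm high in all, 50 g. Origin: centre of its underside, z up along the stud, one lobe along x.
- small_knob: the smaller black plastic star knob: six-lobed head 28 mm across and 13 mm high, lying on its flat face with its steel threaded stud (8 mm thick, 19 mm long) pointing up, 32 mm high in all, 20 g. Origin: centre of its underside, z up along the stud, one lobe along x.
- riser_bin: blue bin holding one square tube block. The five bins are alike and fixed: 170 (its x) x 118 (y) mm outside, walls and floor 3 mm, rear (+x) wall and sides 45 mm high, front (-x) wall and front 50 mm of the sides 28 mm. Origin: centre of its underside. The stock piece stands within 10 mm of the point 40 mm behind the centre (+x); the front half, around 40 mm before it (-x), is empty.
- pin_bin: blue bin holding one locating pin. The five bins are alike and fixed: 170 (its x) x 118 (y) mm outside, walls and floor 3 mm, rear (+x) wall and sides 45 mm high, front (-x) wall and front 50 mm of the sides 28 mm. Origin: centre of its underside. The stock piece stands within 10 mm of the point 40 mm behind the centre (+x); the front half, around 40 mm before it (-x), is empty.
- support_bin: blue bin holding one shaft support block. The five bins are alike and fixed: 170 (its x) x 118 (y) mm outside, walls and floor 3 mm, rear (+x) wall and sides 45 mm high, front (-x) wall and front 50 mm of the sides 28 mm. Origin: centre of its underside. The stock piece stands within 10 mm of the point 40 mm behind the centre (+x); the front half, around 40 mm before it (-x), is empty.
- large_knob_bin: blue bin holding one large star knob. The five bins are alike and fixed: 170 (its x) x 118 (y) mm outside, walls and floor 3 mm, rear (+x) wall and sides 45 mm high, front (-x) wall and front 50 mm of the sides 28 mm. Origin: centre of its underside. The stock piece stands within 10 mm of the point 40 mm behind the centre (+x); the front half, around 40 mm before it (-x), is empty.
- small_knob_bin: blue bin holding one small star knob. The five bins are alike and fixed: 170 (its x) x 118 (y) mm outside, walls and floor 3 mm, rear (+x) wall and sides 45 mm high, front (-x) wall and front 50 mm of the sides 28 mm. Origin: centre of its underside. The stock piece stands within 10 mm of the point 40 mm behind the centre (+x); the front half, around 40 mm before it (-x), is empty.
There are look-alikes about, which are no part of the job. What is shaped like the pin but orange or pink is not meant.

How it is judged:
By the outcome, as a careful person would: the job done as asked, in the order asked, and still so for the second after the job is handed in, with the robot touching nothing.
It also fails if it takes over 134 s, if anything falls off the work surface, if the arm or the gripper's body presses on something with over 40 N, if the wrist force passes 120 N, or if a joint passes its speed limit or range.

## Working session

There is one attempt and no reset: what is moved stays moved. The work goes in short steps, Python scripts to look and compute and a tool call to move; the robot and the scene stay as the last step left them, time stands still between calls to the robot, and variables do not carry over. Pictures are saved under pics/ and viewed, at most 14 in all, crops included, and the job is handed in when it is done.

Besides the shell and the picture viewer there is one more tool, called by a JSON object that holds its "method" and its "body", one argument or row to a line. jog_arm: Moves the arm, as the interface text tells. Its arguments: {"type":"object","properties":{"deltas":{"type":"string"},"gripper":{"type":"number"},"squeeze":{"type":"number"}},"required":["deltas"]}

```bash
mkdir -p pics
cat > h.py <<'E'
import numpy as np, cv2
from plant import get_state, cams, ctrl
def shot(n,f):
    c=cams.read_camera(n); cv2.imwrite('pics/'+f+'.png',c['color'])
    np.save('pics/'+f+'.npy',{k:v for k,v in c.items()},allow_pickle=True); return c
def load(f): return np.load('pics/'+f+'.npy',allow_pickle=True).item()
def K(c):
    h,w=c['color'].shape[:2]; f=h/2/np.tan(np.radians(c['vfov'])/2)
    return np.array([[f,0,c['cx']],[0,f,c['cy']],[0,0,1.]])
def world(c,uv,z):
    R=cv2.Rodrigues(np.array(c['rvec'],float))[0]; t=np.array(c['tvec'],float).ravel()
    o=-R.T@t; d=R.T@np.linalg.inv(K(c))@np.array([uv[0],uv[1],1.])
    return (o+d*(z-o[2])/d[2]).round(4)
def proj(c,p):
    return cv2.projectPoints(np.array(p,float).reshape(-1,3),np.array(c['rvec'],float),np.array(c['tvec'],float),K(c),None)[0].reshape(-1,2).round(1)
E
python3 - <<'E'
from h import *
for n in('top','scene'):
    c=shot(n,n+'0'); R=cv2.Rodrigues(np.array(c['rvec'],float))[0]
    print(n,c['vfov'],c['cx'],c['cy'],(-R.T@np.array(c['tvec']).ravel()).round(3),R.round(2).tolist(), {k for k in c})
s=get_state(); print({k:np.round(v,3).tolist() for k,v in s.items()})
E
```

```text
top 53.067969361957395 280.8166903170937 205.53674090317412 [0.422 0.064 1.219] [[0.01, -1.0, 0.01], [-0.99, -0.01, -0.13], [0.13, -0.0, -0.99]] {'color', 'rvec', 'cy', 'cx', 'tvec', 'vfov'}
scene 49.84956915114746 279.8651203448066 196.7265563913554 [1.268 0.493 0.568] [[-0.52, 0.85, 0.01], [0.45, 0.29, -0.84], [-0.72, -0.44, -0.54]] {'color', 'rvec', 'cy', 'cx', 'tvec', 'vfov'}
{'time': 0.1, 'qpos': [-1.323, 0.287, 1.578, 0.0, 1.279, -0.15], 'dq': [0.0, -0.001, -0.001, -0.0, -0.0, -0.0], 'joint_efforts': [0.001, -40.73, -29.37, -0.0, 0.003, -0.0], 'eef_pos': [0.261, -0.622, 0.249], 'tcp_rot': [0.98, 0.198, -0.0, -0.001], 'contact_force': [0.121, 1.402, -0.682], 'wrist_torque': [-0.01, 0.019, 0.009], 'finger_force': 0.0, 'opening': 1.001}
```

View pics/top0.png

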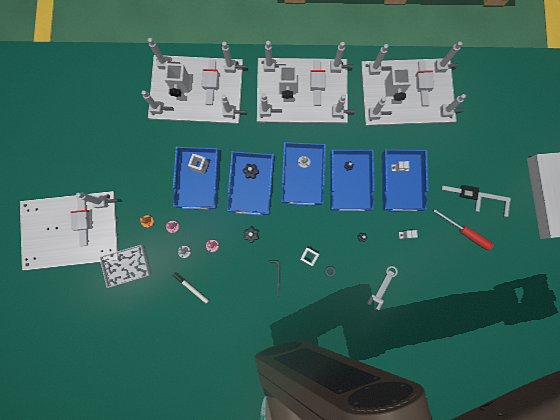

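View pics/scene0.png

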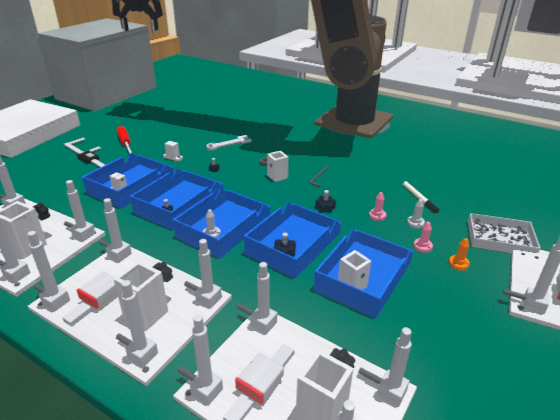

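The top view shows the bins: riser (197,178), large knob (251,183), pin (304,173), small knob (352,180) and support (405,180). Loose parts are large knob (251,235), riser (310,257), small knob (363,237) and support (408,234). Pin-shaped candidates are silver (184,252), pink (172,227) and (212,246), and orange (147,221). The silver one fits, since the pin is bright steel. I'll confirm in a crop.

Run:
```python
from h import *
c=load('top0')['color']
a=cv2.resize(c[205:280,130:290],None,fx=5,fy=5,interpolation=cv2.INTER_CUBIC)[:300]
b=cv2.resize(c[205:280,290:450],None,fx=5,fy=5,interpolation=cv2.INTER_CUBIC)[:300]
cv2.imwrite('pics/crop1.png',np.vstack([a,b]))
a=cv2.resize(c[140:220,165:435],None,fx=2.96,fy=2.96,interpolation=cv2.INTER_CUBIC)
cv2.imwrite('pics/crop2.png',a)
t=load('top0')
for n,uv,z in [('pin',(184,252),.03),('lk',(251,235),.02),('ris',(310,257),.06),('sk',(363,237),.013),('sup',(408,234),.04)]: print(n,world(t,uv,z))
```

```text
pin [0.4401 0.3299 0.03  ]
lk [0.4905 0.1436 0.02  ]
ris [ 0.4299 -0.0216  0.06  ]
sk [ 0.4888 -0.177   0.013 ]
sup [ 0.4972 -0.2981  0.04  ]
```

View pics/crop1.png

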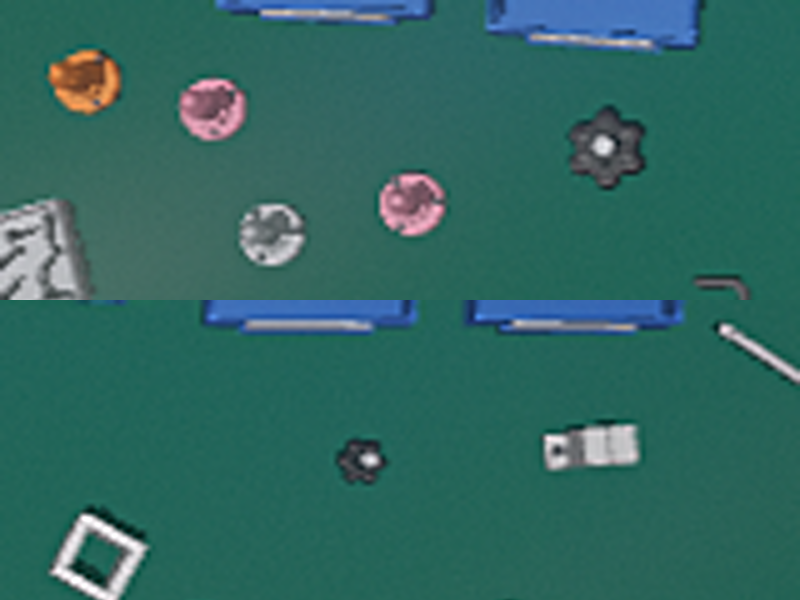

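View pics/crop2.png

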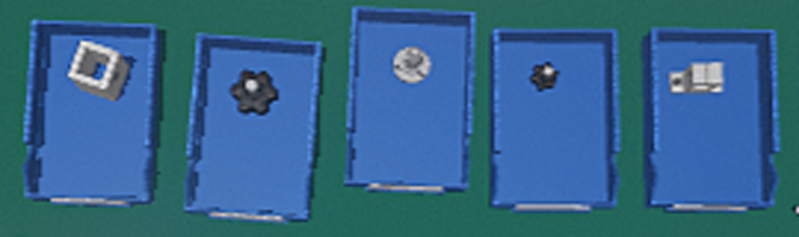

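The crops show the silver pin at crop1 (272,234) among the pink and orange copies, plus large knob, riser, small knob and support. The five bins match the kinds read above. Next I fit poses by silhouette in both cameras.

```bash
cat > fit.py <<'E'
from h import *
from scipy.optimize import minimize
S=6
def mask(c,kind):
    b,g,r=[cv2.resize(c['color'],None,fx=1,fy=1)[...,i].astype(float) for i in range(3)]
    s=b+g+r+1
    if kind=='bin': return ((b-g)/s>0.1)
    return ((g-r)/s<0.12)&((b-g)/s<0.06)
def hullmask(m,uv,win):
    u,v=uv; z=np.zeros(m.shape,np.uint8); a=slice(max(0,int(v-win)),int(v+win)),slice(max(0,int(u-win)),int(u+win)); z[a]=m[a]
    n,l,st,ce=cv2.connectedComponentsWithStats(z,connectivity=4)
    ok=[i for i in range(1,n) if st[i,4]>=6]; 
    i=min(ok,key=lambda i:np.hypot(*(ce[i]-uv))-0.02*st[i,4])
    big=cv2.resize((l==i).astype(np.uint8)*255,None,fx=S,fy=S,interpolation=cv2.INTER_LINEAR)>127
    pts=np.argwhere(big)[:,::-1].astype(np.int32)
    o=np.zeros(big.shape,np.uint8); cv2.fillConvexPoly(o,cv2.convexHull(pts),1); return o
def ring(d,z): return [[d/2*np.cos(a),d/2*np.sin(a),z] for a in np.linspace(0,2*np.pi,24,endpoint=False)]
def box(x,y,z0,z1): return [[i*x/2,j*y/2,k] for i in(-1,1) for j in(-1,1) for k in(z0,z1)]
M={'riser':box(.038,.038,0,.06),'pin':ring(.036,0)+ring(.036,.008)+ring(.022,.016)+ring(.016,.048)+ring(.004,.06),
'support':box(.02,.05,0,.008)+box(.02,.028,.008,.044),'large_knob':ring(.046,0)+ring(.046,.02)+ring(.01,.044),
'small_knob':ring(.028,0)+ring(.028,.013)+ring(.008,.032),
'bin':[[x,y,z] for y in(-.059,.059) for x,z in((-.085,0),(.085,0),(.085,.045),(-.085,.028),(-.035,.045))]}
def fit(name,views,x0,yaws=(0,),win=22,kind='part'):
    """views: list of cams; returns best (x,y,yaw),iou"""
    ms=[]
    for c in views:
        uv=proj(c,[x0[0],x0[1],.02])[0]; ms.append(hullmask(mask(c,kind),uv,win))
    P=np.array(M[name])
    def cost(p,ret=False):
        cs,sn=np.cos(p[2]),np.sin(p[2]); W=np.c_[P[:,0]*cs-P[:,1]*sn+p[0],P[:,0]*sn+P[:,1]*cs+p[1],P[:,2]]
        r=[]
        for c,m in zip(views,ms):
            q=cv2.projectPoints(W,np.array(c['rvec'],float),np.array(c['tvec'],float),K(c),None)[0].reshape(-1,2)
            q=cv2.convexHull(((q+.5)*S-.5).round().astype(np.int32)); o=np.zeros_like(m); cv2.fillConvexPoly(o,q,1)
            r.append((o&m).sum()/max(1,(o|m).sum()))
        return np.round(r,3) if ret else -sum(r)
    best=None
    for y in yaws:
        s=np.array([x0[0],x0[1],y]); r=minimize(cost,s,method='Nelder-Mead',options=dict(initial_simplex=[s,s+[.012,0,0],s+[0,.012,0],s+[0,0,.2]],xatol=1e-4,fatol=1e-4))
        if best is None or r.fun<best.fun: best=r
    return best.x.round(4),cost(best.x,True)
E
python3 - <<'E'
from fit import *
t,s=load('top0'),load('scene0')
for n,x0,yw in [('pin',(.44,.33),(0,)),('large_knob',(.4905,.1436),(0,)),('riser',(.43,-.0216),(0,.4,.8,1.2)),('small_knob',(.489,-.177),(0,)),('support',(.497,-.298),(-.2,.2))]:
    for v in ([t],[s],[t,s]): print(n,*fit(n,v,x0,yw))
for n,uv in [('riser',(197,178)),('large',(251,183)),('pin',(304,173)),('small',(352,180)),('support',(405,180))]:
    for v in ([t],): print(n+'_bin',*fit('bin',v,world(t,uv,.02)[:2],(0,),45,'bin'))
E
```

```text
pin [0.442  0.336  0.1005] [0.927]
pin [ 0.4545  0.3541 -0.4954] [0.386]
pin [0.442  0.3356 0.0432] [0.927 0.372]
large_knob [0.4933 0.1443 0.1227] [0.848]
large_knob [0.4656 0.1314 0.2916] [0.353]
large_knob [0.4925 0.1438 0.2265] [0.849 0.33 ]
riser [ 0.4313 -0.0215  1.0719] [0.903]
riser [ 0.4313 -0.0235  1.211 ] [0.861]
riser [ 0.4316 -0.0221  1.0835] [0.9   0.847]
small_knob [ 0.4891 -0.1734  0.0676] [0.619]
small_knob [ 0.4762 -0.1875  0.1242] [0.513]
small_knob [ 0.4881 -0.1771  0.1295] [0.619 0.5  ]
support [ 0.4986 -0.3073  0.0617] [0.915]
support [ 0.4991 -0.3084  0.0545] [0.952]
support [ 0.4987 -0.3082  0.0626] [0.908 0.95 ]
riser_bin [ 0.6532  0.307  -0.0167] [0.95]
large_bin [ 0.6399  0.1503 -0.0602] [0.94]
pin_bin [ 0.669  -0.0034 -0.0493] [0.941]
small_bin [ 0.6523 -0.1447  0.0109] [0.963]
support_bin [ 0.6543 -0.2979 -0.0181] [0.957]
```

{"method": "jog_arm", "body": {
  "deltas": "0.74 0.98 -0.4 0 0 -0.21;0.74 0.98 -0.4 0 0 -0.21;0.74 0.98 -0.4 0 0 -0.21;0.74 0.98 -0.4 0 0 -0.21;0.74 0.98 -0.4 0 0 -0.21;0.74 0.98 -0.4 0 0 -0.21;0.74 0.98 -0.4 0 0 -0.21;0.74 0.98 -0.4 0 0 -0.21;0.74 0.98 -0.4 0 0 -0.21;0.74 0.98 -0.4 0 0 -0.21;0.74 0.98 -0.4 0 0 -0.21;0.74 0.98 -0.4 0 0 -0.21;0.74 0.98 -0.4 0 0 -0.21;0.74 0.98 -0.4 0 0 -0.21;0.74 0.98 -0.4 0 0 -0.21;0.74 0.98 -0.4 0 0 -0.21;0 0 0 0 0 0;0 0 0 0 0 0",
  "gripper": 0.6,
  "squeeze": 30
}}

```text
time: 2.35
eef_pos: [0.4981, -0.309, 0.1223]
tcp_rot: [1.0, 0.031, -0.0, 0.0]
contact_force: [0.2, 0.4, 0.6]
opening: 0.602
finger_force: 0.0
```

```bash
cat > w.py <<'E'
import sys
from fit import *
from scipy.spatial.transform import Rotation as Ro
def st():
    s=get_state(); R=Ro.from_quat(s['tcp_rot']).as_matrix()
    print('t',round(s['time'],2),'p',np.round(s['eef_pos'],4),'yawclose',round(float(np.arctan2(R[1,1],R[0,1])),4),'z',R[:,2].round(3),'op',round(float(s['opening']),3),'F',np.round(s['contact_force'],1),'ff',round(float(s['finger_force']),1))
E
python3 - <<'E'
from w import *
st(); c=shot('wrist','w1'); print(c['vfov'],proj(c,[[.4987,-.3082,.044],[.4987,-.3082,0],[.488,-.176,.032]]))
E
```

```text
t 2.35 p [ 0.4981 -0.309   0.1223] yawclose -1.5086 z [-0. -0. -1.] op 0.602 F [0.2 0.4 0.6] ff 0.0
68.61162606223776 [[279.5 225. ]
 [279.6 208.9]
 [ 97.  223.1]]
```

View pics/w1.png

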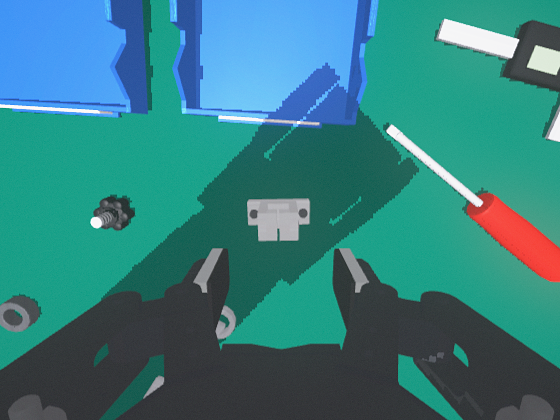

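The wrist view shows the support at (279,220) squarely between the fingers and the small knob's stud at (96,222), both within 1 px of the prediction. Going down to grasp the support.

{"method": "jog_arm", "body": {
  "deltas": "0 0 -1 0 0 0;0 0 -1 0 0 0;0 0 -1 0 0 0;0 0 -0.8 0 0 0;0 0 -0.5 0 0 0;0 0 -0.25 0 0 0;0 0 0 0 0 0"
}}

```text
time: 3.28
eef_pos: [0.4985, -0.3087, 0.0313]
tcp_rot: [1.0, 0.031, 0.0, 0.0]
contact_force: [0.0, -0.1, -0.2]
opening: 0.605
finger_force: 0.0
```

{"method": "jog_arm", "body": {
  "deltas": "0 0 0 0 0 0;0 0 0 0 0 0;0 0 0 0 0 0;0 0 0 0 0 0;0 0 0 0 0 0;0 0 0 0 0 0",
  "gripper": 0,
  "squeeze": 30
}}

```text
time: 4.03
eef_pos: [0.4989, -0.3092, 0.0322]
tcp_rot: [1.0, 0.031, 0.001, 0.001]
contact_force: [-0.1, 0.9, 6.0]
opening: 0.324
finger_force: 30.2
```

{"method": "jog_arm", "body": {
  "deltas": "0 0 0.3 0 0 0;0 0 1 0 0 0;0 0 1 0 0 0;0 0 1 0 0 0;0 0 0.7 0 0 0;0.8 0.1 0 0 0 -0.13;1 0.1 0 0 0 -0.13;1 0.1 0 0 0 -0.13;1 0.1 0 0 0 -0.13;1 0.1 0 0 0 -0.13;0.97 0.1 0 0 0 -0.13;0 0 0 0 0 0;0 0 -1 0 0 0;0 0 -1 0 0 0;0 0 -1 0 0 0;0 0 -0.6 0 0 0;0 0 0 0 0 0"
}}

```text
time: 6.15
eef_pos: [0.6129, -0.2964, 0.0377]
tcp_rot: [1.0, -0.008, -0.001, -0.001]
contact_force: [0.1, 0.5, -1.0]
opening: 0.323
finger_force: 29.6
```

{"method": "jog_arm", "body": {
  "deltas": "0 0 -0.05 0 0 0;0 0 -0.05 0 0 0;0 0 0 0 0 0"
}}

```text
time: 6.52
eef_pos: [0.614, -0.2968, 0.0379]
tcp_rot: [1.0, -0.008, 0.0, 0.0]
contact_force: [-0.2, 0.3, -0.9]
opening: 0.322
finger_force: 29.6
```

{"method": "jog_arm", "body": {
  "deltas": "0 0 -0.05 0 0 0;0 0 -0.05 0 0 0;0 0 0 0 0 0"
}}

```text
time: 6.9
eef_pos: [0.6137, -0.2967, 0.0353]
tcp_rot: [1.0, -0.008, -0.0, -0.0]
contact_force: [0.2, 1.4, -0.8]
opening: 0.322
finger_force: 29.6
```

{"method": "jog_arm", "body": {
  "deltas": "0 0 -0.05 0 0 0;0 0 -0.04 0 0 0;0 0 0 0 0 0"
}}

```text
time: 7.28
eef_pos: [0.614, -0.2968, 0.0353]
tcp_rot: [1.0, -0.008, -0.0, 0.0]
contact_force: [-2.9, 1.8, 6.1]
opening: 0.324
finger_force: 30.6
```

{"method": "jog_arm", "body": {
  "deltas": "0 0 0 0 0 0;0 0 0 0 0 0;0 0 0 0 0 0;0 0 0.3 0 0 0;0 0 0.7 0 0 0;0 0 1 0 0 0;0 0 1 0 0 0;0 0 1 0 0 0;0 0 0.7 0 0 0;-0.9 0.86 0 0 0 0;-0.9 0.87 0 0 0 0;-0.9 0.87 0 0 0 0;-0.9 0.87 0 0 0 0;-0.9 0.87 0 0 0 0;-0.9 0.87 0 0 0 0;-0.87 0.87 0 0 0 0;0 0 0 0 0 0;0 0 0 0 0 0",
  "gripper": 0.5
}}

```text
time: 9.52
eef_pos: [0.489, -0.1756, 0.1282]
tcp_rot: [1.0, -0.008, 0.001, 0.0]
contact_force: [-0.5, -0.8, 0.2]
opening: 0.5
finger_force: 0.0
```

Run:
```python
from w import *
st(); c=shot('wrist','w2'); print(proj(c,[[.4887,-.1753,.032],[.4887,-.1753,0.013],[.4316,-.022,.06],[.654,-.297,.047]]))
```

```text
t 9.53 p [ 0.489  -0.1756  0.1282] yawclose -1.587 z [ 0.001 -0.001 -1.   ] op 0.5 F [-0.5 -0.8  0.2] ff 0.0
[[279.9 219.2]
 [279.9 212.5]
 [ 63.9 311.4]
 [493.  -60.6]]
```

View pics/w2.png

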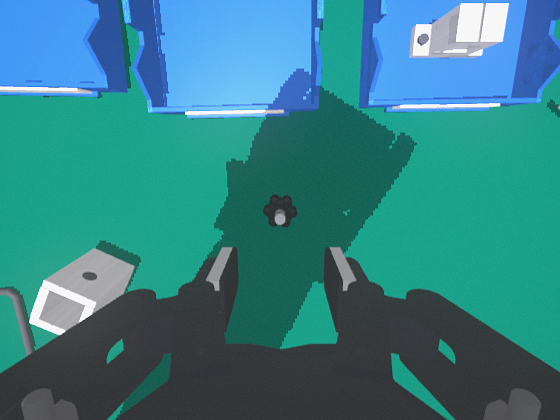

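The stud tip at (280,218) is centred between the fingers. The support stands upright in its bin, and the riser is at (65,307) on the left as predicted.

{"method": "jog_arm", "body": {
  "deltas": "0 0 -1 0 0 0;0 0 -1 0 0 0;0 0 -1 0 0 0;0 0 -1 0 0 0;0 0 -0.45 0 0 0;0 0 -0.15 0 0 0;0 0 0 0 0 0"
}}

```text
time: 10.45
eef_pos: [0.4888, -0.1755, 0.036]
tcp_rot: [1.0, -0.008, 0.0, 0.0]
contact_force: [0.4, 0.4, -0.6]
opening: 0.494
finger_force: 0.0
```

{"method": "jog_arm", "body": {
  "deltas": "0 0 0 0 0 0;0 0 0 0 0 0;0 0 0 0 0 0;0 0 0 0 0 0;0 0 0 0 0 0;0 0 0 0 0 0;0 0 0 0 0 0",
  "gripper": 0,
  "squeeze": 25
}}

```text
time: 11.32
eef_pos: [0.4887, -0.1753, 0.0361]
tcp_rot: [1.0, -0.008, 0.0, 0.0]
contact_force: [-0.4, 1.7, 5.0]
opening: 0.079
finger_force: 24.9
```

{"method": "jog_arm", "body": {
  "deltas": "0 0 0.3 0 0 0;0 0 1 0 0 0;0 0 1 0 0 0;0 0 1 0 0 0;0 0 0.2 0 0 0;0.88 0.22 0 0 0 0;0.88 0.22 0 0 0 0;0.88 0.22 0 0 0 0;0.88 0.22 0 0 0 0;0.88 0.22 0 0 0 0;0.88 0.21 0 0 0 0;0.88 0.21 0 0 0 0;0 0 0 0 0 0;0 0 -1 0 0 0;0 0 -1 0 0 0;0 0 -0.8 0 0 0;0 0 -0.4 0 0 0;0 0 0 0 0 0"
}}

```text
time: 13.58
eef_pos: [0.6113, -0.1448, 0.0409]
tcp_rot: [1.0, -0.008, -0.0, -0.0]
contact_force: [0.4, 0.1, -0.3]
opening: 0.073
finger_force: 24.6
```

{"method": "jog_arm", "body": {
  "deltas": "0 0 -0.05 0 0 0;0 0 -0.05 0 0 0;0 0 0 0 0 0;0 0 0 0 0 0"
}}

```text
time: 14.08
eef_pos: [0.6116, -0.1447, 0.0397]
tcp_rot: [1.0, -0.008, 0.0, 0.0]
contact_force: [0.7, 0.0, -0.4]
opening: 0.076
finger_force: 24.6
```

{"method": "jog_arm", "body": {
  "deltas": "0 0 -0.05 0 0 0;0 0 0 0 0 0;0 0 0 0 0 0"
}}

```text
time: 14.45
eef_pos: [0.6117, -0.1447, 0.0391]
tcp_rot: [1.0, -0.008, 0.0, 0.0]
contact_force: [-2.3, 0.3, 4.8]
opening: 0.076
finger_force: 24.9
```

{"method": "jog_arm", "body": {
  "deltas": "0 0 0 0 0 0;0 0 0 0 0 0;0 0 0 0 0 0;0 0 0.3 0 0 0;0 0 0.7 0 0 0;0 0 1 0 0 0;0 0 1 0 0 0;0 0 1 0 0 0;0 0 1 0 0 0",
  "gripper": 0.35
}}

```text
time: 15.58
eef_pos: [0.6117, -0.1447, 0.1405]
tcp_rot: [1.0, -0.008, 0.0, 0.0]
contact_force: [-0.7, 0.6, -0.3]
opening: 0.35
finger_force: 0.0
```

{"method": "jog_arm", "body": {
  "deltas": "-0.9 0.61 0 0 0 -0.47;-0.9 0.61 0 0 0 -0.47;-0.9 0.61 0 0 0 -0.47;-0.9 0.61 0 0 0 -0.47;-0.9 0.61 0 0 0 -0.47;-0.9 0.61 0 0 0 -0.47;-0.9 0.61 0 0 0 -0.47;-0.9 0.61 0 0 0 -0.47;-0.9 0.61 0 0 0 -0.47;-0.9 0.61 0 0 0 -0.47;0 0 0 0 0 0;0 0 0 0 0 0",
  "gripper": 0.7
}}

```text
time: 17.08
eef_pos: [0.4323, -0.0231, 0.1393]
tcp_rot: [0.971, -0.24, 0.001, 0.0]
contact_force: [-0.1, 0.2, 0.2]
opening: 0.698
finger_force: 0.0
```

Run:
```python
from w import *
st(); c=shot('wrist','w3')
p=[[.4316+.0268*np.cos(a),-.022+.0268*np.sin(a),.06] for a in 1.083+np.pi/4+np.arange(4)*np.pi/2]
im=c['color'].copy(); cv2.polylines(im,[proj(c,p).round().astype(np.int32)],True,(0,0,255),1); cv2.imwrite('pics/w3o.png',im); print(proj(c,p))
```

```text
t 17.07 p [ 0.4323 -0.0231  0.1393] yawclose -2.0563 z [ 0.002 -0.001 -1.   ] op 0.698 F [-0.1  0.2  0.2] ff 0.0
[[252.5 252.9]
 [306.  253. ]
 [307.4 200.8]
 [251.4 200.7]]
```

View pics/w3o.png

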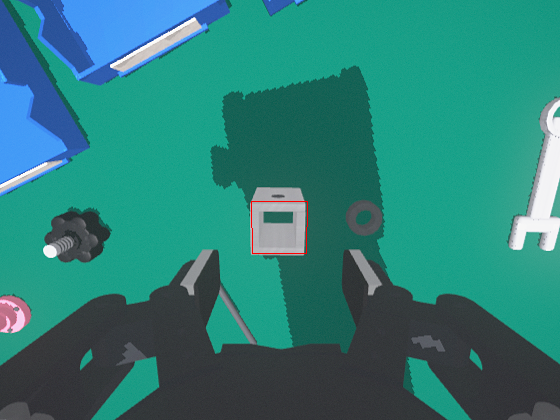

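The riser's rim lies on the predicted outline (252–307, 201–253), square to the fingers. Only the washer (365,218) is near, and it is clear.

{"method": "jog_arm", "body": {
  "deltas": "0 0 -1 0 0 0;0 0 -1 0 0 0;0 0 -1 0 0 0;0 0 -1 0 0 0;0 0 -0.8 0 0 0;0 0 -0.3 0 0 0;0 0 0 0 0 0"
}}

```text
time: 18.0
eef_pos: [0.4318, -0.0229, 0.0364]
tcp_rot: [0.971, -0.241, -0.0, -0.0]
contact_force: [-0.1, 1.0, 0.6]
opening: 0.698
finger_force: 0.0
```

{"method": "jog_arm", "body": {
  "deltas": "0 0 0 0 0 0;0 0 0 0 0 0;0 0 0 0 0 0;0 0 0 0 0 0;0 0 0 0 0 0;0 0 0 0 0 0;0 0 0 0 0 0",
  "gripper": 0,
  "squeeze": 35
}}

```text
time: 18.88
eef_pos: [0.4324, -0.0229, 0.0374]
tcp_rot: [0.971, -0.241, 0.001, 0.0]
contact_force: [-0.5, -0.7, 5.7]
opening: 0.439
finger_force: 35.9
```

{"method": "jog_arm", "body": {
  "deltas": "0 0 0.3 0 0 0;0 0 0.9 0 0 0;0 0 1 0 0 0;0 0 1 0 0 0;0 0 1 0 0 0;0 0 0.8 0 0 0"
}}

```text
time: 19.62
eef_pos: [0.4308, -0.0224, 0.1367]
tcp_rot: [0.971, -0.241, -0.001, -0.0]
contact_force: [-0.4, -0.9, -2.2]
opening: 0.44
finger_force: 35.5
```

{"method": "jog_arm", "body": {
  "deltas": "0.53 0.97 0 0 0 0.27;0.53 0.97 0 0 0 0.27;0.53 0.97 0 0 0 0.27;0.53 0.97 0 0 0 0.27;0.53 0.97 0 0 0 0.27;0.53 0.97 0 0 0 0.27;0.53 0.97 0 0 0 0.27;0.53 0.97 0 0 0 0.27;0.53 0.97 0 0 0 0.27;0.53 0.97 0 0 0 0.27;0.53 0.97 0 0 0 0.27;0.53 0.97 0 0 0 0.27;0.53 0.97 0 0 0 0.27;0.53 0.97 0 0 0 0.27;0.53 0.97 0 0 0 0.3;0.53 0.97 0 0 0 0.3;0.53 0.97 0 0 0 0.3;0 0 0 0 0 0;0 0 0 0 0 0"
}}

```text
time: 22.0
eef_pos: [0.6112, 0.307, 0.1359]
tcp_rot: [1.0, -0.009, -0.001, 0.0]
contact_force: [-0.1, -0.2, -2.1]
opening: 0.438
finger_force: 35.8
```

{"method": "jog_arm", "body": {
  "deltas": "0.05 0 -1 0 0 0;0 0 -1 0 0 0;0 0 -1 0 0 0;0 0 -1 0 0 0;0 0 -0.55 0 0 0;0 0 -0.1 0 0 0;0 0 0 0 0 0"
}}

```text
time: 22.88
eef_pos: [0.6132, 0.3073, 0.0441]
tcp_rot: [1.0, -0.009, 0.001, -0.0]
contact_force: [-0.1, -0.7, -0.6]
opening: 0.44
finger_force: 35.8
```

{"method": "jog_arm", "body": {
  "deltas": "0 0 -0.05 0 0 0;0 0 0 0 0 0;0 0 0 0 0 0"
}}

```text
time: 23.25
eef_pos: [0.6129, 0.3072, 0.043]
tcp_rot: [1.0, -0.009, 0.0, -0.0]
contact_force: [0.1, 0.0, -1.8]
opening: 0.438
finger_force: 35.8
```

{"method": "jog_arm", "body": {
  "deltas": "0 0 -0.05 0 0 0;0 0 -0.05 0 0 0;0 0 0 0 0 0;0 0 0 0 0 0"
}}

```text
time: 23.75
eef_pos: [0.6128, 0.3071, 0.0405]
tcp_rot: [1.0, -0.009, 0.0, -0.0]
contact_force: [-0.4, -0.1, -1.5]
opening: 0.44
finger_force: 36.0
```

{"method": "jog_arm", "body": {
  "deltas": "0 0 -0.05 0 0 0;0 0 0 0 0 0;0 0 0 0 0 0"
}}

```text
time: 24.12
eef_pos: [0.6128, 0.3072, 0.0405]
tcp_rot: [1.0, -0.009, 0.0, 0.0]
contact_force: [-2.0, -1.4, 5.4]
opening: 0.439
finger_force: 36.4
```

{"method": "jog_arm", "body": {
  "deltas": "0 0 0 0 0 0;0 0 0 0 0 0;0 0 0 0 0 0;0 0 0.3 0 0 0;0 0 0.7 0 0 0;0 0 1 0 0 0;0 0 1 0 0 0;0 0 1 0 0 0;0 0 1 0 0 0;0 0 0 0 0 0;-0.95 0.16 0 0 0 0;-0.95 0.16 0 0 0 0;-0.95 0.16 0 0 0 0;-0.95 0.16 0 0 0 0;-0.95 0.16 0 0 0 0;-0.95 0.16 0 0 0 0;-0.95 0.16 0 0 0 0;-0.95 0.16 0 0 0 0;-0.95 0.16 0 0 0 0;0 0 0 0 0 0",
  "gripper": 0.6
}}

```text
time: 26.62
eef_pos: [0.4402, 0.3362, 0.1394]
tcp_rot: [1.0, -0.008, -0.0, 0.0]
contact_force: [-0.1, -0.0, 0.1]
opening: 0.602
finger_force: 0.0
```

Run:
```python
from w import *
st(); c=shot('wrist','w4')
im=c['color'].copy()
for d,z in((.036,.008),(.016,.048)): cv2.polylines(im,[proj(c,np.array(ring(d,z))+[.442,.336,0]).round().astype(np.int32)],True,(0,0,255),1)
cv2.imwrite('pics/w4o.png',im); print(proj(c,[[.442,.336,.008],[.442,.336,.06],[.452,.336,.06]]))
```

```text
t 26.62 p [0.4402 0.3362 0.1394] yawclose -1.5875 z [-0. -0. -1.] op 0.602 F [-0.1 -0.   0.1] ff 0.0
[[280.7 204.9]
 [280.8 223. ]
 [280.5 208.9]]
```

View pics/w4o.png

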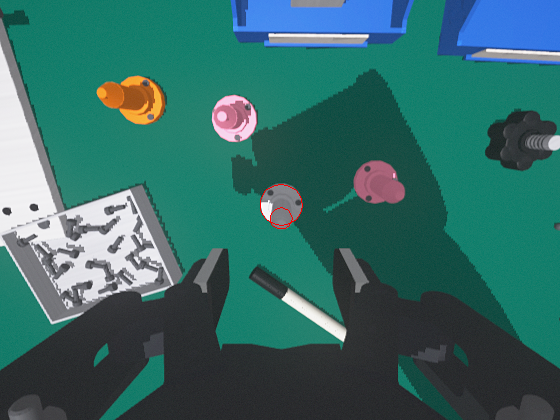

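The silver pin at (281,208) matches its overlay. The pink pins at (234,117) and (380,183), the orange one at (130,98) and the marker are clear of the fingers.

{"method": "jog_arm", "body": {
  "deltas": "0.09 0 -1 0 0 0;0 0 -1 0 0 0;0 0 -1 0 0 0;0 0 -1 0 0 0;0 0 -0.8 0 0 0;0 0 -0.25 0 0 0;0 0 0 0 0 0",
  "gripper": 0.5
}}

```text
time: 27.55
eef_pos: [0.4436, 0.3358, 0.0381]
tcp_rot: [1.0, -0.009, -0.0, 0.0]
contact_force: [-0.3, -0.8, 0.4]
opening: 0.502
finger_force: 0.0
```

{"method": "jog_arm", "body": {
  "deltas": "0 0 0 0 0 0;0 0 0 0 0 0;0 0 0 0 0 0;0 0 0 0 0 0;0 0 0 0 0 0;0 0 0 0 0 0;0 0 0 0 0 0",
  "gripper": 0,
  "squeeze": 35
}}

```text
time: 28.42
eef_pos: [0.4442, 0.3363, 0.0394]
tcp_rot: [1.0, -0.009, 0.001, -0.0]
contact_force: [-0.5, -1.0, 5.5]
opening: 0.174
finger_force: 34.5
```

{"method": "jog_arm", "body": {
  "deltas": "0 0 0.3 0 0 0;0 0 0.9 0 0 0;0 0 1 0 0 0;0 0 1 0 0 0;0 0 1 0 0 0;0 0 0.8 0 0 0"
}}

```text
time: 29.18
eef_pos: [0.4436, 0.336, 0.1401]
tcp_rot: [1.0, -0.009, 0.0, -0.0]
contact_force: [0.3, -0.0, -0.8]
opening: 0.172
finger_force: 34.1
```

{"method": "jog_arm", "body": {
  "deltas": "0.54 -0.99 0 0 0 0;0.54 -0.99 0 0 0 0;0.54 -0.99 0 0 0 0;0.54 -0.99 0 0 0 0;0.54 -0.99 0 0 0 0;0.54 -0.99 0 0 0 0;0.54 -0.99 0 0 0 0;0.54 -0.99 0 0 0 0;0.54 -0.99 0 0 0 0;0.54 -0.99 0 0 0 0;0.54 -0.99 0 0 0 0;0.54 -0.99 0 0 0 0;0.54 -0.99 0 0 0 0;0.54 -0.99 0 0 0 0;0.54 -0.99 0 0 0 0;0.54 -0.99 0 0 0 0;0.54 -0.99 0 0 0 0;0 0 0 0 0 0;0 0 0 0 0 0"
}}

```text
time: 31.55
eef_pos: [0.6269, -0.0005, 0.1383]
tcp_rot: [1.0, -0.009, -0.0, -0.0]
contact_force: [-0.7, -0.3, -1.0]
opening: 0.17
finger_force: 34.2
```

{"method": "jog_arm", "body": {
  "deltas": "0 0 -1 0 0 0;0 0 -1 0 0 0;0 0 -1 0 0 0;0 0 -1 0 0 0;0 0 -0.55 0 0 0;0 0 -0.1 0 0 0;0 0 0 0 0 0"
}}

```text
time: 32.42
eef_pos: [0.6276, -0.0008, 0.046]
tcp_rot: [1.0, -0.009, 0.0, 0.0]
contact_force: [0.1, -0.3, -0.0]
opening: 0.176
finger_force: 34.2
```

Expected contact is near z = 0.0424.

{"method": "jog_arm", "body": {
  "deltas": "0 0 -0.05 0 0 0;0 0 -0.05 0 0 0;0 0 0 0 0 0;0 0 0 0 0 0"
}}

```text
time: 32.92
eef_pos: [0.6271, -0.0007, 0.0436]
tcp_rot: [1.0, -0.009, 0.0, 0.0]
contact_force: [0.6, -0.2, -1.4]
opening: 0.174
finger_force: 34.2
```

{"method": "jog_arm", "body": {
  "deltas": "0 0 -0.05 0 0 0;0 0 0 0 0 0;0 0 0 0 0 0"
}}

```text
time: 33.3
eef_pos: [0.6272, -0.0007, 0.0426]
tcp_rot: [1.0, -0.009, 0.0, 0.0]
contact_force: [-0.2, 0.3, -1.3]
opening: 0.173
finger_force: 34.3
```

{"method": "jog_arm", "body": {
  "deltas": "0 0 -0.05 0 0 0;0 0 0 0 0 0;0 0 0 0 0 0"
}}

```text
time: 33.67
eef_pos: [0.6273, -0.0007, 0.0425]
tcp_rot: [1.0, -0.009, -0.0, 0.0]
contact_force: [-2.9, -0.2, 6.0]
opening: 0.174
finger_force: 34.9
```

{"method": "jog_arm", "body": {
  "deltas": "0 0 0 0 0 0;0 0 0 0 0 0;0 0 0 0 0 0;0 0 0.3 0 0 0;0 0 0.7 0 0 0;0 0 1 0 0 0;0 0 1 0 0 0;0 0 1 0 0 0;0 0 1 0 0 0;0 0 0 0 0 0;-0.84 0.9 0 0 0 0;-0.84 0.9 0 0 0 0;-0.84 0.9 0 0 0 0;-0.84 0.9 0 0 0 0;-0.84 0.9 0 0 0 0;-0.84 0.9 0 0 0 0;-0.84 0.9 0 0 0 0;-0.84 0.9 0 0 0 0;0 0 0 0 0 0;0 0 0 0 0 0",
  "gripper": 0.5
}}

```text
time: 36.17
eef_pos: [0.493, 0.1435, 0.1418]
tcp_rot: [1.0, -0.009, 0.0, 0.0]
contact_force: [0.2, 0.1, -0.6]
opening: 0.5
finger_force: 0.0
```

Run:
```python
from w import *
st(); c=shot('wrist','w5')
im=c['color'].copy()
for d,z in((.046,.02),(.01,.044)): cv2.polylines(im,[proj(c,np.array(ring(d,z))+[.4925,.144,0]).round().astype(np.int32)],True,(0,0,255),1)
cv2.imwrite('pics/w5o.png',im); print(proj(c,[[.4925,.144,.044],[.5025,.144,.044]]))
```

```text
t 36.17 p [0.493  0.1435 0.1418] yawclose -1.5885 z [ 0.001 -0.    -1.   ] op 0.5 F [ 0.2  0.1 -0.6] ff 0.0
[[279.8 218.7]
 [279.5 205.8]]
```

View pics/w5o.png

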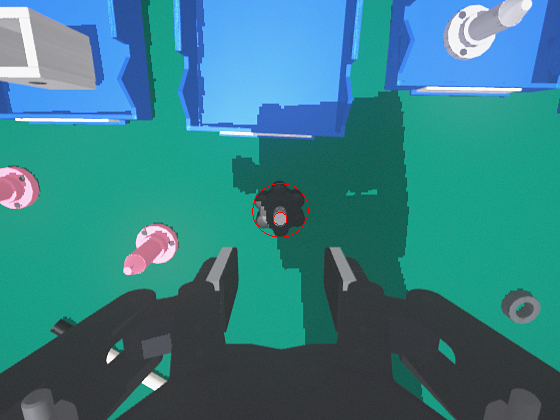

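The large knob's stud at (280,218) sits in its overlay. The riser and pin stand upright in their bins at the top left and right.

{"method": "jog_arm", "body": {
  "deltas": "0 0 -1 0 0 0;0 0 -1 0 0 0;0 0 -1 0 0 0;0 0 -1 0 0 0;0 0 -0.7 0 0 0;0 0 -0.25 0 0 0;0 0 0 0 0 0"
}}

```text
time: 37.1
eef_pos: [0.493, 0.1432, 0.0426]
tcp_rot: [1.0, -0.009, 0.0, 0.0]
contact_force: [-0.1, -0.8, -0.3]
opening: 0.5
finger_force: 0.0
```

{"method": "jog_arm", "body": {
  "deltas": "0 0 0 0 0 0;0 0 0 0 0 0;0 0 0 0 0 0;0 0 0 0 0 0;0 0 0 0 0 0;0 0 0 0 0 0;0 0 0 0 0 0",
  "gripper": 0,
  "squeeze": 30
}}

```text
time: 37.98
eef_pos: [0.4932, 0.1435, 0.0431]
tcp_rot: [1.0, -0.009, 0.001, -0.0]
contact_force: [-0.9, 0.7, 5.6]
opening: 0.1
finger_force: 29.7
```

{"method": "jog_arm", "body": {
  "deltas": "0 0 0.3 0 0 0;0 0 1 0 0 0;0 0 1 0 0 0;0 0 1 0 0 0;0 0 0.2 0 0 0;0.9 0.08 0 0 0 0;0.9 0.08 0 0 0 0;0.9 0.08 0 0 0 0;0.9 0.08 0 0 0 0;0.9 0.08 0 0 0 0;0.9 0.08 0 0 0 0;0 0 0 0 0 0;0 0 -1 0 0 0;0 0 -1 0 0 0;0 0 -0.8 0 0 0;0 0 -0.35 0 0 0;0 0 0 0 0 0;0 0 0 0 0 0"
}}

```text
time: 40.22
eef_pos: [0.6014, 0.153, 0.0503]
tcp_rot: [1.0, -0.009, 0.001, -0.0]
contact_force: [1.2, -0.3, -0.7]
opening: 0.1
finger_force: 29.3
```

{"method": "jog_arm", "body": {
  "deltas": "0 0 -0.05 0 0 0;0 0 -0.05 0 0 0;0 0 0 0 0 0;0 0 0 0 0 0"
}}

```text
time: 40.72
eef_pos: [0.6007, 0.1529, 0.0476]
tcp_rot: [1.0, -0.009, 0.0, -0.0]
contact_force: [-0.7, -0.6, -0.2]
opening: 0.098
finger_force: 29.3
```

{"method": "jog_arm", "body": {
  "deltas": "0 0 -0.05 0 0 0;0 0 0 0 0 0;0 0 0 0 0 0"
}}

```text
time: 41.1
eef_pos: [0.6007, 0.1529, 0.0465]
tcp_rot: [1.0, -0.009, -0.0, -0.0]
contact_force: [-0.2, -0.0, -1.3]
opening: 0.099
finger_force: 29.3
```

{"method": "jog_arm", "body": {
  "deltas": "0 0 -0.04 0 0 0;0 0 0 0 0 0;0 0 0 0 0 0"
}}

```text
time: 41.48
eef_pos: [0.6008, 0.153, 0.0462]
tcp_rot: [1.0, -0.009, 0.0, 0.0]
contact_force: [-2.1, 0.1, 3.5]
opening: 0.097
finger_force: 29.7
```

Contact. I release, rise, then draw back toward the base to clear the views.

{"method": "jog_arm", "body": {
  "deltas": "0 0 0 0 0 0;0 0 0 0 0 0;0 0 0 0 0 0;0 0 0.3 0 0 0;0 0 0.7 0 0 0;0 0 1 0 0 0;0 0 1 0 0 0;0 0 1 0 0 0;0 0 1 0 0 0;0 0 1 0 0 0;0 0 1 0 0 0;-1 0 0.5 0 0 0;-1 0 0.5 0 0 0;-1 0 0.5 0 0 0;-1 0 0.5 0 0 0;-1 0 0.5 0 0 0;-1 0 0 0 0 0;0 0 0 0 0 0;0 0 0 0 0 0",
  "gripper": 0.4
}}

```text
time: 43.85
eef_pos: [0.4812, 0.1529, 0.2361]
tcp_rot: [1.0, -0.009, 0.0, -0.0]
contact_force: [0.7, -0.6, 0.1]
opening: 0.402
finger_force: 0.0
```

Run:
```python
from w import *
st(); t=shot('top','t9'); s=shot('scene','s9')
a=cv2.resize(t['color'][135:225,165:435],(800,267),interpolation=cv2.INTER_CUBIC)
b=cv2.resize(s['color'][145:315,75:420],(660,325),interpolation=cv2.INTER_CUBIC)
b=np.hstack([b,np.zeros((325,140,3),np.uint8)]); cv2.imwrite('pics/fin.png',np.vstack([a,b]))
```

```text
t 43.85 p [0.4812 0.1529 0.2361] yawclose -1.5891 z [ 0.001  0.    -1.   ] op 0.402 F [ 0.7 -0.6  0.1] ff 0.0
```

View pics/fin.png

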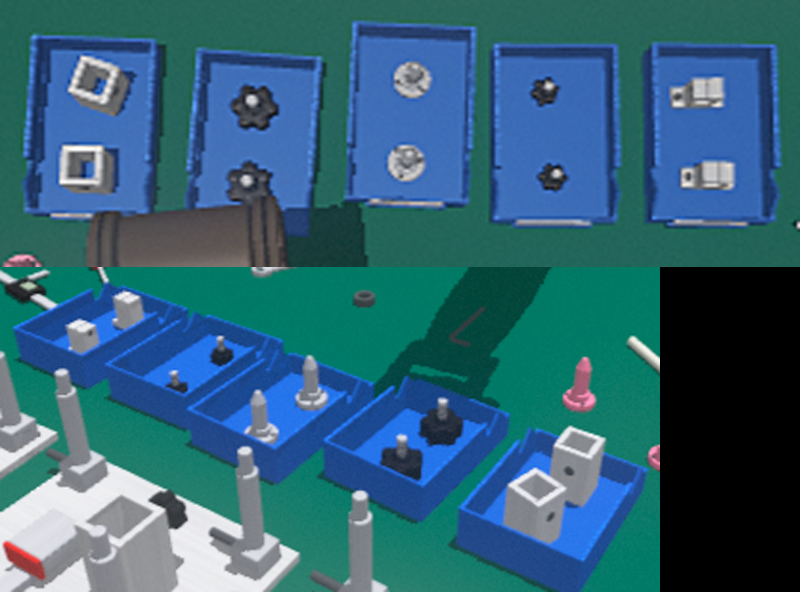

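All five bins hold a matching pair standing upright, for example the riser at (87,167) and the pin at (406,162) in the top strip. The gripper is clear.

```bash
python3 -c "
from plant import ctrl; print(ctrl.sign_off())"
```

```text
the job is handed in; nothing more can be done
None
```

All five parts stand upright in their matching bins beside the stock pieces, and the job is handed in after about 44 s of the 134 s allowed; the sign-off returned no verdict.

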